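Close up the pot rack gate by one notch

TASK

The blue gate in the pigment pot rack stands one notch too far from its row of pots. Lift it out of its notch by the tab, shift it along to the very next notch towards the pots in its own lane, and set it down so that it sits fully in that notch, upright. Leave the white gate in the other lane as it is: pots are still to be added to that row.

Things in the scene. Friction and masses are not known exactly. Their poses are not given: they have to be found in the camera images.
- rack: fixed wooden rack 192 (x) x 300 (y) x 60 mm, origin centre of underside. Lanes along y at x = -50 (near, 3 pots) and +50 (far, 2 pots), 60 wide; pots at the +y end, tops up to z 74. Rail notches at y = 74, 28, -18, -64, -110, floors z 40, 18 wide, teeth round-topped up to z 60. A gate in the near lane starts at y -64 (next towards pots: -18), in the far lane at -18 (next: 28).
- blue_gate: blue gate, 120 g, in either lane. Bar 82 x 12 x 12 mm along its x, ends lying in the notches; below it a steel plate 46 wide (x), 8 thick, 22 deep; above it a tab to hold, 28 wide (x), 14 thick (y), from z 32 to 75 (8 thick, 46 wide from 12 to 37). Origin: middle of the bar's underside; axes parallel to the rack's, z up. Stays upright by itself in a notch.
- white_gate: white gate of the same shape, size and origin as the blue one, in the other lane; to be left alone.
Not all that is in view belongs to the job. There is more than one size of the blue_gate; the job needs the smallest.

How it is judged:
By the outcome, as a careful person would: the job done as asked, in the order asked, and still so for the second after the job is handed in, with the robot touching nothing.
It also fails if it takes over 32 s, if anything falls off the work surface, if the arm or the gripper's body presses on something with over 40 N, if the wrist force passes 120 N, or if a joint passes its speed limit or range.

ROBOT

A 7-joint arm with a two-finger parallel gripper is mounted at the origin on a cart in front of the work surface, level with it; the furniture and walls round the work are solid. World frame = base frame: x ahead of the robot, y to its left, z up, the work surface at z = 0. Lengths are in mm, angles in rad, forces in N, time in s.
With the tool pointing down it reaches from about 400 to 850 mm from the base axis. Payload 4.4 kg.
Tool frame: the origin (TCP) lies on the centre line of the jaws, within the pads' length; the fingertips stand 22 mm ahead of it and the grasp point (between the pads) lies 3 mm ahead of it; z points along the fingers, y is the direction in which the jaws open and shut (so a half turn about z gives the same grasp; the last joint's range is limited). The gripper opens to 94 mm and grips with 3 to 60 N. Pads are 16 mm wide; open, the fingers measure 119 mm over their backs; the gripper's body (75 mm by 177 mm) begins 78 mm behind the grasp point.
Start: joints at [1.093, 0.628, 0.038, 1.517, -0.027, 0.996, -0.02], TCP at [260.197, -595.664, 227.478] pointing down, gripper open.
Joint ranges: [-3.06, 3.06], [-0.37, 2.12], [-1.25, 1.32], [0.18, 2.47], [-1.1, 4.24], [0.23, 1.98], [-2.94, 2.94]. Speed limits (rad/s): [2.57, 2.57, 3.14, 3.14, 3.14, 3.14, 3.14].

INTERFACE

Orientations are given as [roll, pitch, yaw] about the fixed x, y, z axes, in that order (R = Rz(yaw) Ry(pitch) Rx(roll)).
In Python, from workcell import ctrl, optics gives the robot as it stands.
- The arm moves only by the tool servo_tool, never from a script. Its argument "moves" is a list of rows, each a list of 5 numbers: the gripper command: -1 is shut, 1 is fully open, values between are in proportion, then the shift along the tool's x, y, z in cm, then the turn about the tool's z in degrees. In form: [[gripper, x, y, z, turn], ...]. A call has 1 to 8 rows; each row is the pose to reach, as a shift and turn from the pose measured when the call began, along the tool's axes at that moment; what a row does not reach only later rows make up. A row lasts 1/8 s, in which the tool goes at most 62.5 mm and 10.7 degrees, less where a joint would pass 70% of its speed; a pose out of reach is approached as far as the arm can. A call with a gripper value outside its range is refused whole. The fingers move at their own pace and stop on an object; "squeeze" is the grip in N (left out, the last holds). Time passes only in rows, so rows that repeat a pose let the fingers close. It gives the time, the measured TCP pose, the force and the opening at its end, in the units of the state.
- ctrl.observe(): the state, without advancing time (a new reading comes with each control period).
- optics.capture(name): name is "scene" or "side" or "wrist"; returns the picture (420x560x3 uint8, red, green, blue); there is no depth.
- optics.camera_info(name): a dict with "mtx" (3x3 intrinsics, pixels), "rvec" (rotation vector, rad) and "tvec" (3), from world to camera coordinates, as OpenCV has them; the wrist camera has in their place "tool_from_camera" (4x4, takes a point from camera to tool coordinates, whose origin is the TCP and whose axes are the flange's). Camera axes: x right, y down, z forward; pixel columns grow to the right and rows downward; lengths in mm; the calibration is good to about 2 mm. A picture is of the moment at which its call begins: read the wrist's pose just before it. camera_info takes no time and is no camera call.
- ctrl.job_done(): hands the job in, once; it reports no verdict.
The state is a dict: "time_s": time; "joint_pos": joint angles; "dq": joint speeds; "joint_torque": joint torques, N m; "ee_pos": TCP position; "ee_rot": TCP orientation; "ft_force": force on the tool from outside, world axes, zero at the start; "torque": the same for the moment, N m; "finger_gap": finger opening in mm.
Only numpy, scipy, OpenCV 4.12 (cv2) and the standard library are available. Lean on these libraries where they do the work, as an engineer would, in place of code of your own. Each camera call takes 0.05 s, during which the arm holds its last target. There are 200 camera calls.

## Working session

There is one attempt and no reset: what is moved stays moved. The work goes in short steps, Python scripts to look and compute and a tool call to move; the robot and the scene stay as the last step left them, time stands still between calls to the robot, and variables do not carry over. Pictures are saved under pics/ and viewed, about 8 in all and at most 12, crops included, and the job is handed in when it is done.

Besides the shell and the picture viewer there is one more tool, called in YAML: its name, and indented under it one key for each argument. servo_tool: Moves the arm, as the interface text tells. Its arguments: {"type":"object","properties":{"moves":{"type":"array"},"squeeze":{"type":"number"}},"required":["moves"]}

```bash
ls; mkdir -p pics
python3 - <<'E'
from workcell import ctrl, optics
import cv2,numpy as np
s=ctrl.observe();print({k:np.round(v,3) for k,v in s.items()})
for n in("scene","side"):
    cv2.imwrite(f"pics/{n}0.png",optics.capture(n)[:,:,::-1])
    print(n,optics.camera_info(n))
print(optics.camera_info("wrist"))
E
```

```text
pics
{'time_s': np.float64(0.0), 'joint_pos': array([ 1.093,  0.629,  0.038,  1.518, -0.027,  0.996, -0.02 ]), 'dq': array([ 0.   , -0.001,  0.001, -0.   , -0.   ,  0.002,  0.001]), 'joint_torque': array([ 0.0000e+00, -5.4973e+01,  1.1440e+00, -1.8663e+01, -5.2000e-02,
        2.4000e-02,  0.0000e+00]), 'ee_pos': array([ 259.948, -595.091,  226.6  ]), 'ee_rot': array([-3.14 ,  0.   ,  0.412]), 'ft_force': array([1.126, 0.087, 0.368]), 'torque': array([ 0.03 , -0.   , -0.029]), 'finger_gap': np.float64(94.053)}
scene {'mtx': array([[385.09584324,   0.        , 279.42312295],
       [  0.        , 385.09584324, 209.84342188],
       [  0.        ,   0.        ,   1.        ]]), 'rvec': array([ 0.75195494, -2.29259912,  1.41991994]), 'tvec': array([498.80614716, 169.4291675 , 623.08055875])}
side {'mtx': array([[421.68427811,   0.        , 281.55465037],
       [  0.        , 421.68427811, 208.10065244],
       [  0.        ,   0.        ,   1.        ]]), 'rvec': array([ 0.41915185, -2.42919175,  1.63573689]), 'tvec': array([594.01126862, 103.59805316, 767.18830015])}
{'mtx': array([[329.30525763,   0.        , 278.49404955],
       [  0.        , 329.30525763, 208.96706025],
       [  0.        ,   0.        ,   1.        ]]), 'tool_from_camera': array([[ 7.69943945e-04, -9.58261338e-01, -2.85892665e-01,
         8.38523627e+01],
       [ 9.99999584e-01,  8.77388850e-04, -2.47729991e-04,
         1.05658370e+00],
       [ 4.88229109e-04, -2.85892356e-01,  9.58261615e-01,
        -1.57508840e+02],
       [ 0.00000000e+00,  0.00000000e+00,  0.00000000e+00,
         1.00000000e+00]])}
```

View pics/scene0.png

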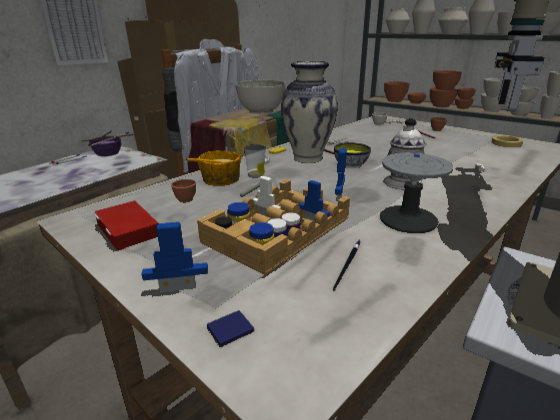

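View pics/side0.png

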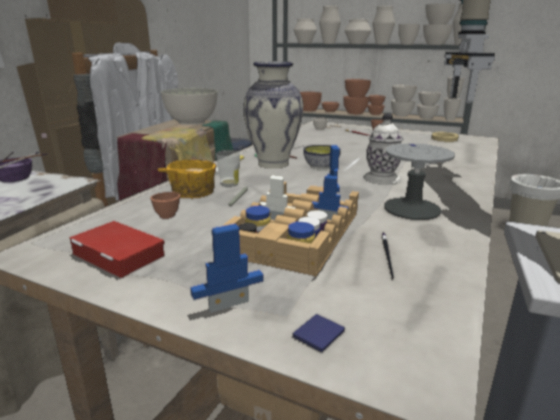

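The rack is at about (275,222) in scene. The blue gate is in the lane with 3 pots, at about (314,197), and the white gate is in the other lane at (265,192). A larger blue gate stands in the foreground at (172,255), and another blue object is behind the rack at (341,172). Next I'll zoom in for the geometry.

Run:
```python
import cv2,numpy as np
a=cv2.imread("pics/scene0.png")[140:275,190:370];b=cv2.imread("pics/side0.png")[140:275,215:375]
a=cv2.resize(a,None,fx=4.4,fy=4.4,interpolation=cv2.INTER_CUBIC);b=cv2.resize(b,None,fx=4.4,fy=4.4,interpolation=cv2.INTER_CUBIC)
cv2.imwrite("pics/a1.png",a);cv2.imwrite("pics/b1.png",b)
```

```text
(no output)
```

View pics/a1.png

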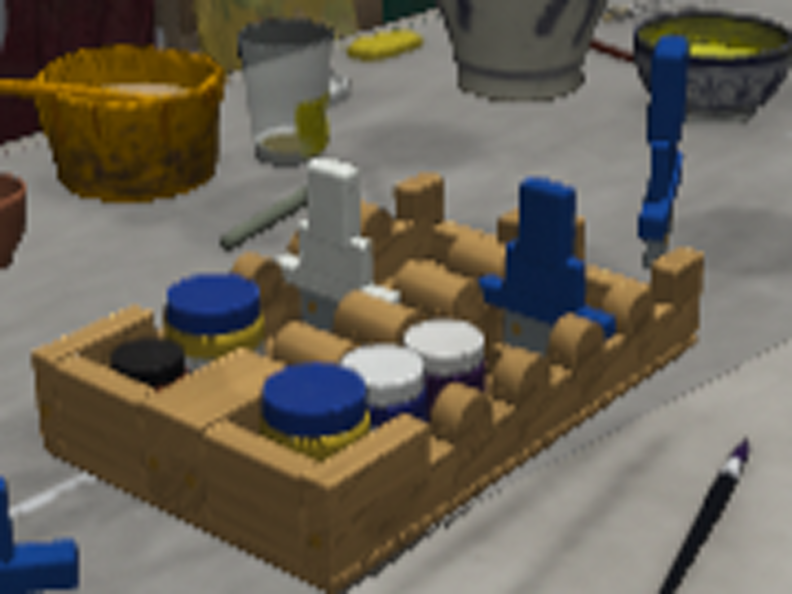

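View pics/b1.png

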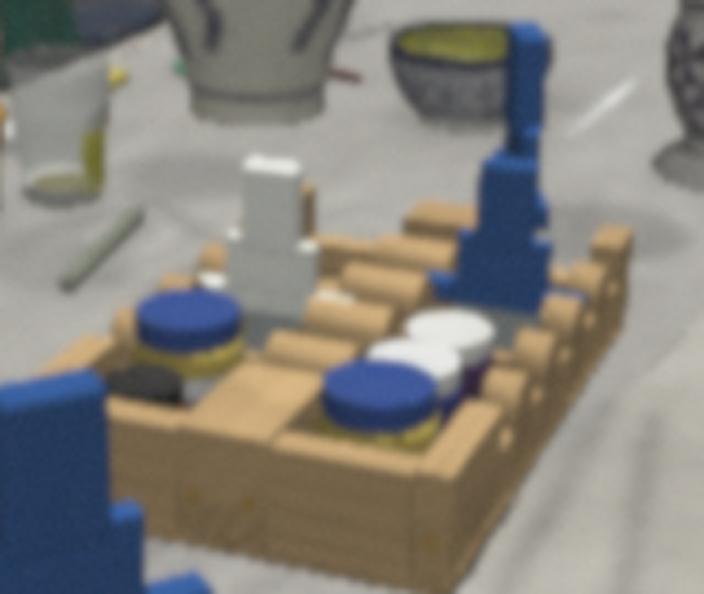

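Scene crop: the rack's near (+y) corner is at (333,490) top and (333,588) bottom, and its left corner is at (35,358) top and (45,450) bottom. The blue gate's tab top spans (520–577, 178–195). Notch order agrees with the task: three teeth are visible between the pots and the blue gate. I'll cast rays next.

```bash
cat > h.py <<'E'
import numpy as np,cv2
from workcell import ctrl,optics
def ray(n,uv):
    c=optics.camera_info(n);R=cv2.Rodrigues(c["rvec"])[0];o=-R.T@c["tvec"]
    return o,R.T@np.linalg.solve(c["mtx"],[*uv,1])
def onz(n,uv,z):
    o,d=ray(n,uv);return o+d*(z-o[2])/d[2]
def tri(uvs):
    A=np.zeros((3,3));b=np.zeros(3);L=[]
    for n,uv in uvs.items():
        o,d=ray(n,uv);d/=np.linalg.norm(d);P=np.eye(3)-np.outer(d,d);A+=P;b+=P@o;L.append((o,P))
    p=np.linalg.solve(A,b);return p,[round(np.linalg.norm(P@(p-o)),1) for o,P in L]
def S(u,v):return (190+(u+.5)/4.4-.5,140+(v+.5)/4.4-.5)
def D(u,v):return (215+(u+.5)/4.4-.5,140+(v+.5)/4.4-.5)
E
python3 - <<'E'
from h import *
L=[("scene",S(333,588),0,(-96,150)),("scene",S(333,490),60,(-96,150)),("scene",S(35,358),60,(96,150)),("scene",S(45,450),0,(96,150)),
("scene",S(697,338),0,(-96,-150)),("side",D(437,590),0,(-96,150)),("side",D(432,478),60,(-96,150)),("side",D(622,325),0,(-96,-150))]
W=np.array([onz(n,uv,z)[:2] for n,uv,z,_ in L]);M=np.array([m for *_,m in L],float)
mc,wc=M.mean(0),W.mean(0);H=(M-mc).T@(W-wc);U,s,Vt=np.linalg.svd(H);R=(U@np.diag([1,np.linalg.det(U@Vt)])@Vt).T
t=wc-R@mc;print("t",t,"yaw",np.degrees(np.arctan2(R[1,0],R[0,0])))
print(np.c_[W,W-(M@R.T+t)].round(1))
g=R@[-50,-64]+t;print("blue gate exp",g,"target",R@[-50,-18]+t,"white",R@[50,-18]+t)
for nm,a,b in (("blue",S(549,184),D(511,160)),("white",S(333,166),D(273,164))):
    p,e=tri({"scene":a,"side":b});print(nm,p.round(1),e,R.T@(p[:2]-t),"plane115",onz("scene",a,115).round(1),onz("side",b,115).round(1),[R.T@(onz(n,q,115)[:2]-t) for n,q in(("scene",a),("side",b))])
E
```

```text
t [578.57084803  67.21732704] yaw -2.1966957042014723
[[ 4.937e+02  2.173e+02  5.300e+00 -3.500e+00]
 [ 4.825e+02  2.288e+02 -5.800e+00  8.000e+00]
 [ 6.689e+02  2.204e+02 -1.140e+01  7.000e+00]
 [ 6.819e+02  2.103e+02  1.600e+00 -3.200e+00]
 [ 4.766e+02 -8.550e+01 -3.000e-01 -6.500e+00]
 [ 4.956e+02  2.117e+02  7.200e+00 -9.100e+00]
 [ 4.941e+02  2.321e+02  5.700e+00  1.130e+01]
 [ 4.746e+02 -8.290e+01 -2.300e+00 -3.900e+00]]
blue gate exp [526.15446003   5.18086785] target [527.91764835  51.14706376] white [627.84416121  47.3140457 ]
blue [519.2   7.3 113.3] [np.float64(0.5), np.float64(0.5)] [-56.98799529 -62.15379052] plane115 [516.3  11.9 115. ] [518.6  11.  115. ] [array([-60.0853404, -57.6402595]), array([-57.78397624, -58.49696178])]
white [623.4  49.8 112.7] [np.float64(0.2), np.float64(0.2)] [ 45.51101787 -15.63909538] plane115 [619.4  54.8 115. ] [621.4  55.7 115. ] [array([ 41.24785389, -10.84386625]), array([43.23338096, -9.88299418])]
```

```bash
cat >> h.py <<'E'
def delta(target,yawdeg):
    s=ctrl.observe();from scipy.spatial.transform import Rotation as Ro
    R=Ro.from_euler("xyz",s["ee_rot"]).as_matrix();d=R.T@(np.array(target)-s["ee_pos"])/10
    print("t",round(s["time_s"],2),"pos",s["ee_pos"].round(1),"rot deg",np.degrees(s["ee_rot"]).round(2),"F",s["ft_force"].round(1),"gap",round(float(s["finger_gap"]),1))
    print("cm",d.round(2),"turn",round((np.degrees(s["ee_rot"][2])-yawdeg+180)%360-180,2))
E
python3 - <<'E'
from h import *
print("turntable base",onz("scene",(409,216),0),"third gate base",onz("scene",(338,198),0))
print(tri({"scene":(417,166),"side":(420,156)}), tri({"scene":S(668,42),"side":D(530,30)}))
delta((530,15,290),-2.2)
E
```

```text
turntable base [ 356.98755144 -173.82489107    0.        ] third gate base [ 549.30178457 -167.01073668    0.        ]
(array([ 351.42394269, -157.97853736,  132.63051216]), [np.float64(2.0), np.float64(2.0)]) (array([ 552.58951147, -175.77561677,  132.39890638]), [np.float64(1.1), np.float64(1.1)])
t 0.1 pos [ 260.  -595.2  226.7] rot deg [-179.91    0.     23.59] F [-0.5 -0.   0.3] gap 94.0
cm [ 49.17 -45.12  -6.26] turn 25.79
```

servo_tool:
  moves:
    - [1, 4.2, -3.9, -1.5, 4]
    - [1, 9, -8.2, -3, 8]
    - [1, 13.5, -12.3, -5, 12]
    - [1, 18, -16.4, -6.2, 16]
    - [1, 22.5, -20.5, -6.2, 20]
    - [1, 27, -24.6, -6.2, 24]
    - [1, 31.5, -28.8, -6.2, 25.8]
    - [1, 36, -33, -6.2, 25.8]

```text
time_s: 1.1
ee_pos: [458.3, -146.7, 289.2]
ee_rot: [-3.14, 0.001, -0.039]
ft_force: [1.3, -0.1, 0.7]
finger_gap: 94.1
```

```bash
python3 -c "
from h import *
delta((530,15,290),-2.2)"
```

```text
t 1.1 pos [ 458.3 -146.7  289.2] rot deg [-1.7992e+02  4.0000e-02 -2.2200e+00] F [ 1.3 -0.1  0.7] gap 94.1
cm [  6.54 -16.44  -0.07] turn -0.02
```

servo_tool:
  moves:
    - [1, 2, -5.5, 0, 0]
    - [1, 4.5, -11, 0, 0]
    - [1, 6.5, -15.5, 0, 0]
    - [1, 6.5, -16.5, 0, 0]
    - [1, 6.5, -16.5, 0, 0]

```text
time_s: 1.72
ee_pos: [528.9, 15.6, 288.9]
ee_rot: [-3.141, 0.002, -0.038]
ft_force: [-0.8, 0.0, 0.4]
finger_gap: 94.3
```

```bash
python3 -c "
from h import *
delta((530,15,290),-2.2)
s=ctrl.observe();np.save('w1.npy',np.r_[s['ee_pos'],s['ee_rot']])
cv2.imwrite('pics/w1.png',optics.capture('wrist')[:,:,::-1])"
```

```text
t 1.73 pos [528.9  15.6 288.9] rot deg [-1.7996e+02  1.2000e-01 -2.1600e+00] F [-0.8  0.   0.4] gap 94.3
cm [ 0.11  0.05 -0.11] turn 0.04
```

View pics/w1.png

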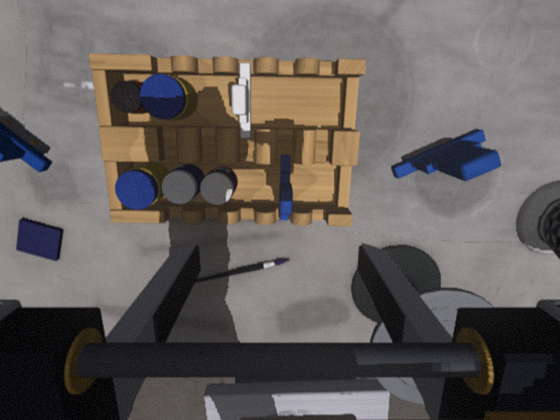

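The wrist view shows the rack from above. The blue gate is at column ~286, rows 155–219, and the white gate is at column ~243, which is the same notch index as the target. I'll measure the blue gate and the teeth from a crop.

```bash
cat >> h.py <<'E'
def wonz(uv,z,pose):
    from scipy.spatial.transform import Rotation as Ro
    c=optics.camera_info("wrist");T=np.eye(4);T[:3,:3]=Ro.from_euler("xyz",pose[3:]).as_matrix();T[:3,3]=pose[:3];T=T@c["tool_from_camera"]
    d=T[:3,:3]@np.linalg.solve(c["mtx"],[*uv,1]);o=T[:3,3];return o+d*(z-o[2])/d[2]
E
python3 - <<'E'
from h import *
p=np.load("w1.npy");im=cv2.imread("pics/w1.png")
c=cv2.resize(im[45:235,85:370],None,fx=2.8,fy=2.8,interpolation=cv2.INTER_CUBIC);cv2.imwrite("pics/w1c.png",c)
hsv=cv2.cvtColor(im,cv2.COLOR_BGR2HSV);m=cv2.inRange(hsv,(100,120,30),(130,255,255))
m[:, :265]=0;m[:,310:]=0;m[:130]=0;m[235:]=0
for r in range(150,224,4):
    x=np.where(m[r])[0];print(r,(x.min(),x.max(),im[r,x].mean(0).round()) if len(x) else None)
E
```

```text
150 None
154 None
158 (np.int64(289), np.int64(289), array([55., 32., 28.]))
162 None
166 None
170 None
174 None
178 (np.int64(288), np.int64(288), array([61., 33., 31.]))
182 None
186 None
190 None
194 (np.int64(290), np.int64(291), array([52., 29., 24.]))
198 None
202 (np.int64(280), np.int64(291), array([133.,  70.,  46.]))
206 (np.int64(280), np.int64(291), array([136.,  72.,  47.]))
210 (np.int64(280), np.int64(291), array([133.,  72.,  47.]))
214 (np.int64(280), np.int64(288), array([116.,  63.,  44.]))
218 (np.int64(280), np.int64(288), array([143.,  77.,  49.]))
222 None
```

View pics/w1c.png

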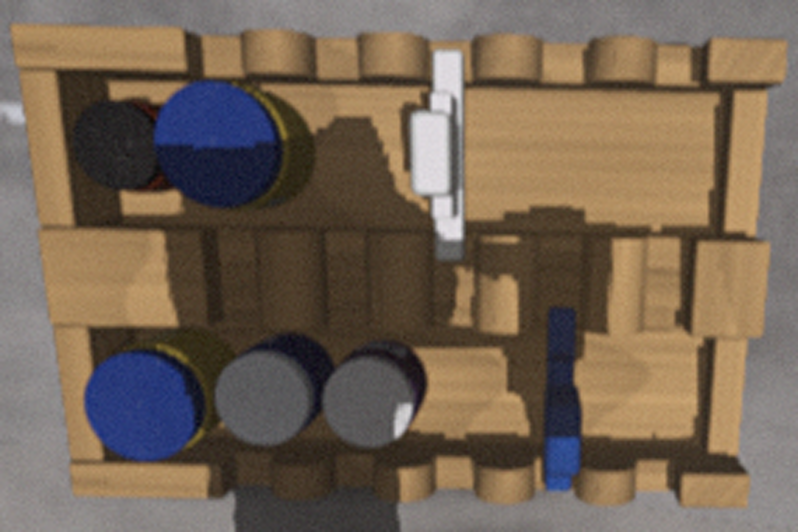

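Run:
```python
from h import *
p=np.load("w1.npy");W=lambda u,v,z:wonz((85+(u+.5)/2.8-.5,45+(v+.5)/2.8-.5),z,p).round(1)
for y,un,uf in((51,303,280),(5,405,393),(-41,505,508),(-87,606,622)):print(y,"near",W(un,480,60),"far",W(uf,58,60))
print("blue bar in/out",W(561,308,52),W(560,488,52))
print("white bar top/bottom",W(449,50,52),W(450,242,52))
print("white tab top",W(430,153,115))
for z in(75,115):print("blue tab?",z,W(561.5,410,z))
for c in((12,27),(783,42),(72,495),(747,505)):print(c,W(*c,60))
```

```text
51 near [492. 122.  60.] far [663.4 111.7  60. ]
5 near [490.4  77.1  60. ] far [661.7  68.   60. ]
-41 near [488.8  33.1  60. ] far [660.1  23.5  60. ]
-87 near [487.1 -11.4  60. ] far [658.4 -20.5  60. ]
blue bar in/out [562.1   5.9  52. ] [481.5   8.9  52. ]
white bar top/bottom [664.8  46.9  52. ] [591.2  51.3  52. ]
white tab top [624.5  49.8 115. ]
blue tab? 75 [523.2   7.4  75. ]
blue tab? 115 [532.9   7.8 115. ]
(12, 27) [678.1 213.1  60. ]
(783, 42) [661.8 -82.5  60. ]
(72, 495) [488.8 225.   60. ]
(747, 505) [473.2 -73.7  60. ]
```

```bash
python3 -c "
from h import *
delta((521.5,7.4,170),-3.0)"
```

```text
t 1.77 pos [528.9  14.2 289.1] rot deg [-1.7999e+02  1.0000e-01 -2.2900e+00] F [-0.3  0.   0.1] gap 93.9
cm [-0.69  0.72 11.91] turn 0.71
```

servo_tool:
  moves:
    - [0.2, -0.3, 0.3, 4, 0.7]
    - [-0.15, -0.7, 0.7, 9, 0.7]
    - [-0.15, -0.7, 0.7, 11.5, 0.7]
    - [-0.15, -0.7, 0.7, 11.9, 0.7]
    - [-0.15, -0.7, 0.7, 11.9, 0.7]
    - [-0.15, -0.7, 0.7, 11.9, 0.7]

```text
time_s: 2.52
ee_pos: [522.3, 7.2, 171.4]
ee_rot: [-3.141, -0.001, -0.053]
ft_force: [0.5, 0.4, -0.4]
finger_gap: 40.9
```

Run:
```python
from h import *
for i in range(3):
    delta((521.5,7.4,104),-3.0)
    s=ctrl.observe();p=np.r_[s['ee_pos'],s['ee_rot']];im=optics.capture('wrist')[:,:,::-1]
np.save('w2.npy',p);cv2.imwrite('pics/w2.png',im)
```

```text
t 2.52 pos [522.3   7.2 171.4] rot deg [-1.7998e+02 -4.0000e-02 -3.0200e+00] F [ 0.5  0.4 -0.4] gap 40.9
cm [-0.09 -0.02  6.74] turn -0.02
t 2.58 pos [522.2   7.3 171.3] rot deg [-1.7998e+02 -3.0000e-02 -3.0200e+00] F [-0.1 -0.3 -0.1] gap 40.4
cm [-0.08 -0.    6.73] turn -0.02
t 2.62 pos [522.1   7.4 171.2] rot deg [-1.7998e+02 -2.0000e-02 -3.0000e+00] F [-1.3 -0.2 -0.2] gap 40.1
cm [-0.06  0.01  6.72] turn 0.0
```

View pics/w2.png

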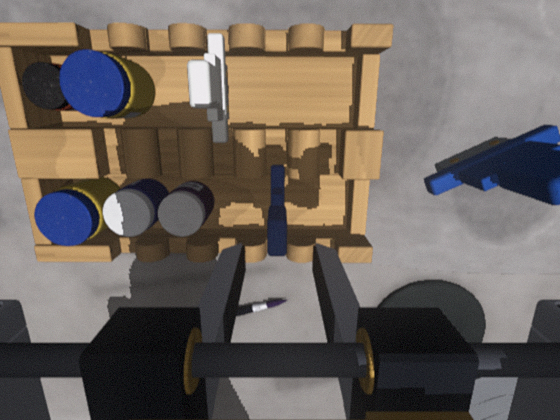

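The blue gate is centred at column ~278, midway between the fingers. The pots (columns up to 213) are well clear. I'll check the offset numerically.

Run:
```python
from h import *
p=np.load("w2.npy");im=cv2.imread("pics/w2.png");im=cv2.GaussianBlur(im,(3,3),0).astype(int)
m=(im[:,:,0]-im[:,:,2]>8);m[:,:258]=0;m[:,300:]=0;m[:160]=0;m[262:]=0
for r in range(164,262,6):
    x=np.where(m[r])[0];print(r,(x.min(),x.max(),im[r,x].mean(0).round()) if len(x) else None)
for uv,z in(((278,207),115),((278,253),115),((277.5,180),52),((278,230),115)):print(uv,z,wonz(uv,z,p).round(1))
```

```text
164 None
170 (np.int64(271), np.int64(283), array([66., 41., 36.]))
176 (np.int64(271), np.int64(283), array([66., 42., 36.]))
182 (np.int64(271), np.int64(283), array([65., 41., 37.]))
188 (np.int64(271), np.int64(283), array([54., 37., 34.]))
194 (np.int64(271), np.int64(283), array([56., 37., 34.]))
200 (np.int64(271), np.int64(283), array([63., 41., 35.]))
206 (np.int64(271), np.int64(282), array([49., 34., 32.]))
212 (np.int64(269), np.int64(284), array([48., 34., 33.]))
218 (np.int64(269), np.int64(284), array([48., 34., 33.]))
224 (np.int64(268), np.int64(285), array([64., 41., 36.]))
230 (np.int64(268), np.int64(285), array([64., 41., 36.]))
236 (np.int64(268), np.int64(285), array([65., 41., 36.]))
242 (np.int64(268), np.int64(285), array([65., 42., 36.]))
248 (np.int64(268), np.int64(285), array([65., 42., 37.]))
254 (np.int64(269), np.int64(284), array([66., 46., 40.]))
260 None
(278, 207) 115 [544.    5.8 115. ]
(278, 253) 115 [510.2   7.6 115. ]
(277.5, 180) 52 [549.6   6.1  52. ]
(278, 230) 115 [527.4   6.7 115. ]
```

Tab top is centred at column 276.5, which gives about (521.5, 7.5) in world, so the tool is aligned. I'll descend and grip.

servo_tool:
  moves:
    - [-0.15, -0.06, 0, 3, 0]
    - [-0.15, -0.06, 0, 5.5, 0]
    - [-0.15, -0.06, 0, 6.7, 0]
    - [-0.15, -0.06, 0, 6.7, 0]
    - [-1, -0.06, 0, 6.7, 0]
    - [-1, -0.06, 0, 6.7, 0]
    - [-1, -0.06, 0, 6.7, 0]
    - [-1, -0.06, 0, 6.7, 0]
  squeeze: 30

```text
time_s: 3.68
ee_pos: [521.7, 7.6, 104.5]
ee_rot: [-3.141, -0.001, -0.052]
ft_force: [0.5, 0.1, 3.1]
finger_gap: 14.1
```

```bash
python3 -c "
from h import *
delta((521.5,7.4,104),-3.0)"
```

```text
t 3.67 pos [521.7   7.6 104.5] rot deg [-1.7997e+02 -5.0000e-02 -2.9900e+00] F [0.5 0.1 3.1] gap 14.1
cm [-0.02  0.02  0.05] turn 0.01
```

servo_tool:
  moves:
    - [-1, 0, 0, -0.6, 0]
    - [-1, 0, 0, -1.4, 0]
    - [-1, 0, 0, -2.4, 0]
    - [-1, 0, 0, -3.2, 0]
    - [-1, 0, 0, -3.2, 0]
    - [-1, 0, 0, -3.2, 0]

```text
time_s: 4.42
ee_pos: [521.5, 7.6, 136.4]
ee_rot: [-3.141, -0.001, -0.052]
ft_force: [0.2, -0.7, -1.6]
finger_gap: 14.0
```

Run:
```python
from h import *
delta((524.1,53.5,136.5),-3.0)
s=ctrl.observe();p=np.r_[s['ee_pos'],s['ee_rot']];np.save('w3.npy',p)
w=optics.capture('wrist')[:,:,::-1];cv2.imwrite('pics/w3.png',w)
a=optics.capture('scene')[:,:,::-1];b=optics.capture('side')[:,:,::-1];cv2.imwrite("pics/scene3.png",a);cv2.imwrite("pics/side3.png",b)
f=lambda i:cv2.resize(i,(400,300),interpolation=cv2.INTER_CUBIC)
cv2.imwrite("pics/m3.png",np.vstack([np.hstack([f(a[110:260,200:400]),f(b[110:260,200:400])]),np.hstack([f(w),f(w[0:300])])]))
```

```text
t 4.42 pos [521.5   7.6 136.4] rot deg [-1.7997e+02 -4.0000e-02 -2.9900e+00] F [ 0.2 -0.7 -1.6] gap 14.0
cm [ 0.02 -4.6  -0.01] turn 0.01
```

View pics/m3.png

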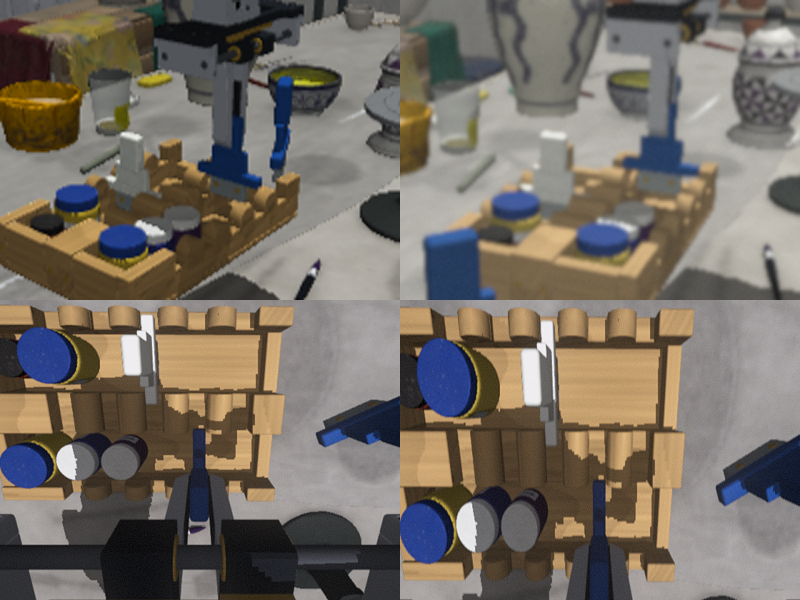

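The gate is lifted clear, level and in the jaws, and the white gate hasn't moved. Now I'll shift it one notch (46 mm towards the pots), then lower it.

servo_tool:
  moves:
    - [-1, 0, -1, 0, 0]
    - [-1, 0, -2.3, 0, 0]
    - [-1, 0, -3.6, 0, 0]
    - [-1, 0, -4.4, 0, 0]
    - [-1, 0, -4.6, 0, 0]
    - [-1, 0, -4.6, 0, 0]
    - [-1, 0, -4.6, 0, 0]

```text
time_s: 5.45
ee_pos: [523.8, 53.0, 136.2]
ee_rot: [-3.141, -0.0, -0.053]
ft_force: [-0.3, -0.9, -1.3]
finger_gap: 13.6
```

Run:
```python
from h import *
delta((523.9,53.5,104.5),-3.0)
s=ctrl.observe();p=np.r_[s['ee_pos'],s['ee_rot']];np.save('w4.npy',p)
w=optics.capture('wrist')[:,:,::-1];cv2.imwrite('pics/w4.png',w)
cv2.imwrite("pics/w4c.png",cv2.resize(w[100:300,130:400],None,fx=2.9,fy=2.9,interpolation=cv2.INTER_CUBIC))
```

```text
t 5.45 pos [523.8  53.  136.2] rot deg [-1.7999e+02 -1.0000e-02 -3.0400e+00] F [-0.3 -0.9 -1.3] gap 13.6
cm [ 0.01 -0.05  3.17] turn -0.04
```

View pics/w4c.png

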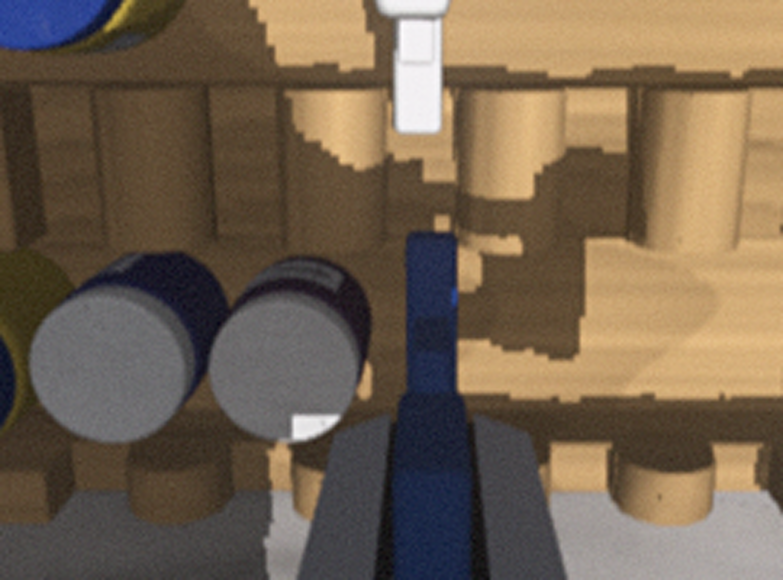

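The bar is at crop column 431, while the target notch centre (between teeth at 335 and 508) is at 421.5. That means about 2.3 mm more towards the pots. I'll correct that and lower the gate.

servo_tool:
  moves:
    - [-1, 0, -0.23, 0, 0]
    - [-1, 0, -0.23, 0.6, 0]
    - [-1, 0, -0.23, 1.3, 0]
    - [-1, 0, -0.23, 2, 0]
    - [-1, 0, -0.23, 2.5, 0]
    - [-1, 0, -0.23, 2.8, 0]
    - [-1, 0, -0.23, 3, 0]
    - [-1, 0, -0.23, 3, 0]

```text
time_s: 6.5
ee_pos: [523.9, 55.3, 106.2]
ee_rot: [-3.141, -0.0, -0.053]
ft_force: [-0.4, -0.4, -0.5]
finger_gap: 13.7
```

Run:
```python
from h import *
for i in range(3):
    delta((523.9,55.3,104.5),-3.0); optics.capture('wrist')
```

```text
t 6.5 pos [523.9  55.3 106.2] rot deg [-179.99   -0.     -3.04] F [-0.4 -0.4 -0.5] gap 13.7
cm [ 0.   -0.    0.17] turn -0.04
t 6.55 pos [524.   55.3 106.3] rot deg [-1.7999e+02 -2.0000e-02 -3.0400e+00] F [-0.1  0.5 -1.2] gap 14.0
cm [-0.01 -0.    0.18] turn -0.04
t 6.6 pos [524.   55.3 106.4] rot deg [-1.7999e+02 -3.0000e-02 -3.0400e+00] F [ 0.3 -0.  -1.8] gap 13.9
cm [-0.01  0.    0.19] turn -0.04
```

servo_tool:
  moves:
    - [-1, 0, 0, 0.1, 0]
    - [-1, 0, 0, 0.18, 0]
    - [-1, 0, 0, 0.22, 0]
    - [-1, 0, 0, 0.22, 0]

```text
time_s: 7.15
ee_pos: [524.1, 55.3, 104.5]
ee_rot: [-3.141, -0.001, -0.053]
ft_force: [-1.8, -0.2, 3.8]
finger_gap: 13.8
```

Run:
```python
from h import *
for i in range(2):
    delta((523.9,55.3,104.5),-3.0); optics.capture('wrist')
```

```text
t 7.15 pos [524.1  55.3 104.5] rot deg [-1.7998e+02 -4.0000e-02 -3.0400e+00] F [-1.8 -0.2  3.8] gap 13.8
cm [-0.02 -0.   -0.  ] turn -0.04
t 7.2 pos [524.1  55.3 104.5] rot deg [-1.7999e+02 -4.0000e-02 -3.0400e+00] F [-1.3  0.3  4.8] gap 13.9
cm [-0.02 -0.   -0.  ] turn -0.04
```

It made contact at the original seating height (z 104.5, about 4.5 N upwards). I'll release with a small opening and retreat.

servo_tool:
  moves:
    - [-0.45, 0, 0, 0, 0]
    - [-0.45, 0, 0, 0, 0]
    - [-0.45, 0, 0, 0, 0]
    - [-0.45, 0, 0, -1, 0]
    - [-0.45, 0, 0, -3, 0]
    - [-0.45, 0, 0, -6, 0]
    - [-0.45, 0, 0, -11, 0]
    - [-0.45, 0, 0, -16, 0]

```text
time_s: 8.25
ee_pos: [523.7, 55.2, 266.5]
ee_rot: [-3.141, -0.001, -0.053]
ft_force: [0.6, 0.1, -0.3]
finger_gap: 25.9
```

servo_tool:
  moves:
    - [-0.45, 0, 4, 0, 0]
    - [-0.45, 0, 4, 0, 0]
    - [-0.45, 0, 4, 0, 0]

```text
time_s: 8.62
ee_pos: [521.4, 15.7, 266.7]
ee_rot: [-3.141, -0.001, -0.053]
ft_force: [-0.2, 0.6, 0.8]
finger_gap: 25.7
```

Run:
```python
from h import *
delta((524,12,264),-3.0)
s=ctrl.observe();p=np.r_[s['ee_pos'],s['ee_rot']];np.save('w5.npy',p)
w=optics.capture('wrist')[:,:,::-1];cv2.imwrite('pics/w5.png',w)
a=optics.capture('scene')[:,:,::-1];b=optics.capture('side')[:,:,::-1];cv2.imwrite("pics/scene5.png",a);cv2.imwrite("pics/side5.png",b)
f=lambda i:cv2.resize(i,(400,300),interpolation=cv2.INTER_CUBIC)
cv2.imwrite("pics/m5.png",np.vstack([np.hstack([f(a[140:260,215:375]),f(b[140:260,215:375])]),cv2.resize(w[60:240,60:540],(800,300),interpolation=cv2.INTER_CUBIC)]))
```

```text
t 8.62 pos [521.4  15.7 266.7] rot deg [-1.7995e+02 -5.0000e-02 -3.0500e+00] F [-0.2  0.6  0.8] gap 25.7
cm [0.28 0.35 0.27] turn -0.05
```

View pics/m5.png

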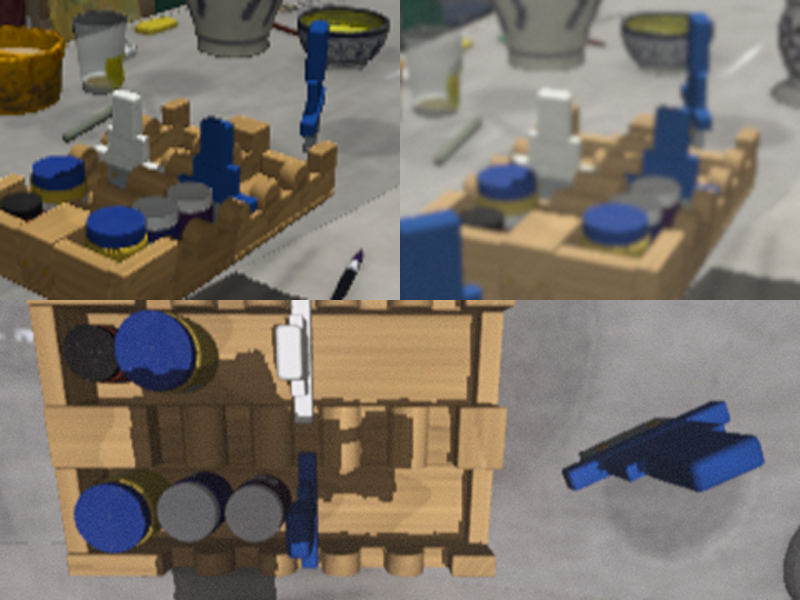

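The blue gate now stands upright in the same notch row as the white gate (wrist columns 307 vs 303), between the teeth. Last step is a numeric height check by triangulating the tab tops of both gates, then handing in.

Run:
```python
from h import *
q=lambda u,v:(215+u/2.5,140+v/2.5)
for n,a,b in(("blue",q(215,119),q(674,108)),("white",q(127,92),q(555,91))):print(n,[x if i else x.round(1) for i,x in enumerate(tri({"scene":a,"side":b}))])
p=np.load('w5.npy');f=lambda u,v,z:wonz((60+u*.6,60+(v-300)*.6),z,p).round(1)
print("bar inner/outer",f(307,454,52),f(310,566,52),"teeth",f(281,560,60),f(342,560,60))
ctrl.job_done()
```

```text
blue [array([288.5, 408.6, 272.9]), [np.float64(18.9), np.float64(18.9)]]
white [array([330.7, 408.7, 274.6]), [np.float64(18.6), np.float64(18.6)]]
bar inner/outer [562.9  51.5  52. ] [483.6  55.9  52. ] teeth [491.6  74.7  60. ] [489.4  32.2  60. ]
the job is handed in; nothing more can be done
```

That triangulation is wrong: I didn't subtract the 400 px panel offset in the side view. I'll redo it from the same saved pixels.

Run:
```python
from h import *
q=lambda u,v:(215+u/2.5,140+v/2.5)
for n,a,b in(("blue",q(215,119),q(274,108)),("white",q(127,92),q(155,91))):print(n,tri({"scene":a,"side":b}))
```

```text
the job is handed in; nothing more can be done
```

I lifted the blue gate out by its tab, moved it one notch (about 48 mm) towards the pots in the near lane, and set it down. The job took about 9 s of robot time and is handed in.

**Checks that agreed:**
- **Seating:** When lowered, the gate touched down at the same tool height it was gripped at (104.5 mm), with about 4 N of contact force.
- **Position and uprightness:** After release, the wrist view puts the bar's outer end at y = 55.9. That is between the teeth at y = 74.7 and 32.2, whose midpoint is 53.5. The pictures show the gate upright and in line with the white gate.
- **Rest of the scene:** The white gate and pots look unmoved in the pictures, and the arm was clear of everything at hand-in.

**Check that failed:** My last height check, triangulating the tab tops from two cameras, gave meaningless numbers. I used a wrong pixel offset in the side view, with errors of about 19 mm. I handed the job in within that same script, so it couldn't be redone afterwards. The gate being fully down in the notch therefore rests on the tool height, the contact force and the pictures.

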